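# Load a circuit board into the programming station and swing the keeper shut

## Task

Put the small circuit board flat on the seat rail of the grey programming station, long side pointing in, and slide it in under the overhanging head until it is fully home against the back stop. Then swing the steel keeper bar fully shut across the mouth behind it, let go, and leave the other things on the bench where they are.

Things in the scene. Friction and masses are not known exactly. Their poses are not given: they have to be found in the camera images.
- board: Small blue circuit board with components, loose, lying flat, component side up; treat it as a solid block 42 mm (its x) by 55 mm (its y, the long way) by 13 mm high, about 60 g. Origin: centre of its underside; z up. Grasp it by its two long edges, 42 mm apart. Either end may go in first.
- station: Programming station, fixed: aluminium base plate 104 mm wide (x -62 to 68 mm, 6 mm thick) and a grey box head. Origin on the bench, on the centre line, below the head's front face; x points inward (the way the board slides in), y left, z up. A seat rail 30 mm wide (narrower than the board: fingers pass beside it), top at z = 16 mm, runs from x = -60 mm into the pocket.
- mouth (a point): Centre of the pocket's mouth at rail height (station x = 0, y = 0, z = 16 mm; same axes). The head above (80 mm wide, x 0 to 68, z 37 to 126 mm) overhangs the pocket and would hit an upright hand: to reach in, lean the hand back to -x by 20 to 40 degrees, fingers pointing down and in. Side cheeks 46 mm apart begin at x = 8 mm, with lead-ins flared to 53 mm. Nothing but the keeper stands in front of the mouth.
- nest (a point): Where the centre of the board's underside is when fully home: station x = 6.2, y = 0, z = 16 mm; axes as the station's, the board's y along its x, either way round. The pocket is 46 mm wide, 16 mm high (retaining plate at z = 32 mm from x = 6 mm inward) and ends at a flat back stop at x = 34 mm. A board that is home sticks out of the mouth to x = -21 mm.
- keeper (a joint): Angle (rad) of the steel keeper bar, 84 mm long, 10 mm thick, z = 21 to 33 mm, turning level on an upright pin at station x = -29.5, y = 68 mm. 0 = shut: bar along -y across the rail, inner face 3 mm in front of a board that is home. Grows as it opens to the front: at 1.57 it points along -x. Shuts counter-clockwise seen from above. Stays where left (0.04 N m friction), stops at 0 and 2.7.
- keeper_tip (a point): Point inside the keeper bar at z = 27 mm, below its small black knob (11 mm across, top at z = 43 mm), 74 mm from the pin. Axes turn with the bar: +y points from here to the pin, +x is the face that leads when it shuts, so push on the -x face.
- heat_sink: Bystander: finned aluminium heat sink, 30 x 40 x 22 mm, origin at the centre of its underside.
- solder_spool: Bystander: pale wire spool standing upright, 54 mm across, 42 mm high, origin at its underside.
- flux_bottle: Bystander: small bottle with a white nozzle, 34 mm across, 105 mm high, origin at its underside.
- tape_roll: Bystander: roll of dark tape lying flat, 55 mm across, 19 mm high, origin at its underside.
- driver_red: Bystander: red-handled screwdriver lying on the bench, 162 mm long, origin at its middle.

How it is judged:
By the outcome, as a careful person would: the job done as asked, in the order asked, and still so for the second after the job is handed in, with the robot touching nothing.
It also fails if it takes over 61 s, if anything falls off the work surface, if the arm or the gripper's body presses on something with over 40 N, if the wrist force passes 120 N, or if a joint passes its speed limit or range.

## Robot

A 7-joint arm with a two-finger parallel gripper is mounted at the origin on a cart in front of the work surface, level with it; the furniture and walls round the work are solid. World frame = base frame: x ahead of the robot, y to its left, z up, the work surface at z = 0. Lengths are in m, angles in rad, forces in N, time in s.
With the tool pointing down it reaches from about 0.35 to 0.9 m from the base axis. Payload 8.1 kg.
Tool frame: the origin (TCP) lies at the very end of the fingers, on their centre line; the grasp point (between the pads) lies 19 mm behind it (arm.tcp_to_grasp is the z of the grasp point in the tool frame, in m); z points along the fingers, y is the line along which they close (so a half turn about z gives the same grasp; the last joint's range is limited). The gripper opens to 92 mm and grips with 3 to 60 N. Pads are 19 mm wide; open, the fingers measure 130 mm over their backs; the gripper's body (75 mm by 190 mm) begins 47 mm behind the grasp point.
Start: joints at [-1.37, 0.434, 0.025, 1.573, -0.012, 1.134, -0.075], TCP at [0.187, 0.596, 0.227] pointing down, gripper open.
Joint ranges: [-2.62, 2.62], [-0.44, 2.09], [-1.27, 1.32], [0.08, 2.57], [-1.32, 4.46], [0.12, 2], [-2.74, 2.74]. Speed limits (rad/s): [2.22, 2.22, 3.01, 3.01, 3.14, 3.14, 3.14].

## Interface

Orientations are given as a rotation vector (axis times angle).
In Python, from cell import readout, vision, sign_off, arm gives the robot as it stands. The module is installed in compiled form; this text tells all that it offers.
- The arm moves only by the shell command python3 -m creep 'ROWS' [FORCE]. ROWS is JSON, a list of rows, each a list of 5 numbers: the shift along the tool's x, y, z in units of 4 cm (1.0 is 4 cm), then the turn about the tool's z in units of 4 degrees (1.0 is 4 degrees), then the opening, from 0 (shut) to 1 (fully open). A call has 1 to 12 rows; each row shifts and turns the commanded pose from where the row before left it, along the tool's axes as they then stand; what a row does not reach is not made up. A row lasts 1/8 s, in which the tool goes at most 62.5 mm and 10.7 degrees, less where a joint would pass 70% of its speed; a pose out of reach is approached as far as the arm can. A call with a number of a shift or a turn outside -1 to 1 is refused whole. A call with a gripper value outside its range is refused whole. The fingers move at their own pace and stop on an object; FORCE is the grip in N (left out, the last holds). Time passes only in rows, so rows that do not move let the fingers close. It gives the time, the measured TCP pose, the force, the opening and the grip force at its end, in the units of the state.
- readout.observe(): the state, without advancing time (a new reading comes with each control period).
- vision.get_image(name): name is "scene" or "top" or "wrist"; returns a dict with "pixels" (480x640x3 uint8, blue, green, red), "z_map" (480x640 float32, m along the optical axis (not along the pixel's ray), 0 where there is no reading), "camera_matrix" (3x3 intrinsics, pixels), "position" and "rotation" of the camera in the world. Camera axes: x right, y up, looking along -z (the intrinsics and any distortion apply to the point x, -y, -z); pixel columns grow to the right and rows downward; lengths in m; the calibration is good to about 2 mm. A picture is of the moment at which its call begins.
- sign_off(): hands the job in; it is judged then, once.
The state is a dict: "clock": time; "joints": joint angles; "dq": joint speeds; "joint_efforts": joint torques, N m; "position": TCP position; "ee_rot": TCP orientation; "force": force on the tool from outside, world axes, zero at the start; "ft_torque": the same for the moment, N m; "width": opening from 0.0 (shut) to 1.0 (fully open); "gripper_force": force on a finger pad.
Only numpy, scipy, OpenCV 4.12 (cv2) and the standard library are available. Lean on these libraries where they do the work, as an engineer would, in place of code of your own. Each camera call takes 0.05 s, during which the arm holds its last target. There are 200 camera calls.

## Working session

There is one attempt and no reset: what is moved stays moved. The work goes in short steps, Python scripts to look and compute and a shell command to move; the robot and the scene stay as the last step left them, time stands still between calls to the robot, and variables do not carry over. Pictures are saved under pics/ and viewed, at most 10 in all, crops included, and the job is handed in when it is done.

```bash
mkdir -p pics; cat > h.py <<'E'
import numpy as np, cv2
from cell import readout, vision, arm
from scipy.spatial.transform import Rotation as R
def cloud(im):
    z=im["z_map"];K=np.array(im["camera_matrix"]);v,u=np.mgrid[:480,:640]
    p=np.stack([(u-K[0,2])/K[0,0]*z,-(v-K[1,2])/K[1,1]*z,-z],-1)
    r=np.array(im["rotation"]); r=r if r.shape==(3,3) else R.from_rotvec(r).as_matrix()
    return p@r.T+np.array(im["position"])
E
python3 - <<'E'
from h import *
s=readout.observe();print(s, arm.tcp_to_grasp)
for n in("top","scene"):
    im=vision.get_image(n);cv2.imwrite(f"pics/{n}1.png",im["pixels"]);print(n,im["position"],im["rotation"],im["camera_matrix"])
    np.save(n+"1.npy",cloud(im))
E
```

```text
{'clock': 0.0, 'joints': array([-1.36958495,  0.43518927,  0.02500902,  1.57409352, -0.01161514,
        1.13396952, -0.07512478]), 'dq': array([-8.60504438e-05, -6.38745393e-04,  1.15308833e-03,  4.42350370e-04,
        4.12066247e-04, -1.56412236e-03, -3.62664398e-04]), 'joint_efforts': array([ 4.54358387e-04, -6.67871761e+01,  9.85509753e-01, -3.14447594e+01,
       -6.04821090e-02,  4.27733653e-02,  1.61617663e-04]), 'position': array([0.18689453, 0.59588024, 0.2259677 ]), 'ee_rot': array([-4.75586188e-01, -3.10529319e+00,  2.37424636e-03]), 'force': array([-0.40837106, -0.60082669, -0.01096047]), 'ft_torque': array([-0.01501185, -0.03895346,  0.01513495]), 'gripper_force': 0.0, 'width': 0.9966425310478985} -0.0188
top [ 0.54391906 -0.05628444  0.99023964] [ 0.0546338  -0.05923623 -1.59177761] [[517.42929449   0.         316.45358913]
 [  0.         517.42929449 243.46155111]
 [  0.           0.           1.        ]]
scene [0.12377084 0.2723835  0.96726507] [ 0.32687425 -0.59929768 -2.07244207] [[624.92045105   0.         321.66346404]
 [  0.         624.92045105 232.80406782]
 [  0.           0.           1.        ]]
```

View pics/top1.png

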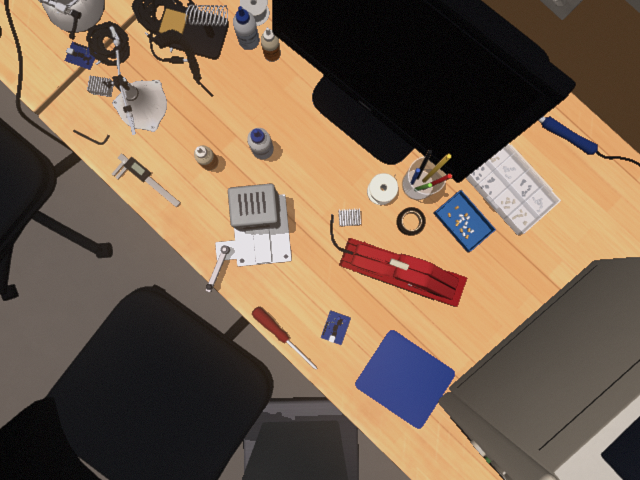

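View pics/scene1.png

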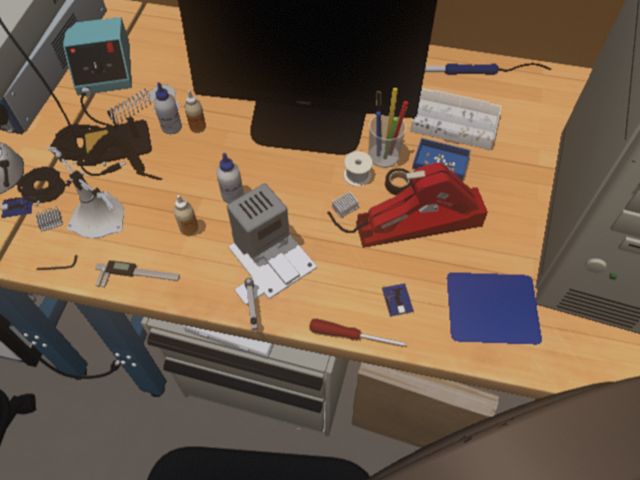

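The top view shows the board at about (336,328) and the station head at (253,206), with its rail running down the image. The keeper pin is at (227,250), with the tip near (209,290), so the keeper is open. The red screwdriver lies at (285,338) and the heat sink at (350,217).

```bash
python3 - <<'E'
from h import *
for n,bb,hb in(("top",(318,305,355,350),(215,170,300,240)),("scene",(378,278,418,322),(215,175,300,260))):
    im=cv2.imread(f"pics/{n}1.png");P=np.load(n+"1.npy")
    print(n,"bench z",np.median(P[355 if n=="top" else 300,250:280,2]) )
    def rect(box,cond):
        x0,y0,x1,y1=box;q=P[y0:y1,x0:x1].reshape(-1,3);c=im[y0:y1,x0:x1].reshape(-1,3).astype(int)
        m=cond(q,c);q=q[m];r=cv2.minAreaRect((q[:,:2]*1000).astype(np.float32));return len(q),np.round(r[0],1),np.round(r[1],1),round(r[2],1),np.round(np.percentile(q[:,2],[5,50,95]),4)
    print("board blue/high",rect(bb,lambda q,c:(c[:,0]>c[:,2]+25)&(q[:,2]>-.01)), rect(bb,lambda q,c:(q[:,2]>.0045)&(q[:,2]<.05)))
    print("head",rect(hb,lambda q,c:(q[:,2]>.118)&(q[:,2]<.14)))
P=np.load("top1.npy")
for z0,z1 in((.003,.010),(.012,.019),(.025,.036),(.037,.048)):
    q=P[190:300,195:300];m=(q[...,2]>z0)&(q[...,2]<z1);w=q[m];r=cv2.minAreaRect((w[:,:2]*1000).astype(np.float32));print(z0,len(w),r,w.mean(0))
print(P[250:291:5,209].round(3).tolist())
im=cv2.imread("pics/top1.png")
a=cv2.resize(im[180:300,195:300],None,fx=4.5,fy=4.5,interpolation=cv2.INTER_CUBIC)
cv2.imwrite("pics/c1.png",a)
E
```

```text
top bench z -0.7591047608973587
board blue/high (449, array([455.9, -92.1]), array([40.2, 52.8]), 68.8, array([0.0017, 0.0045, 0.0084])) (393, array([455.9, -89.8]), array([80. , 61.2]), 0.5, array([0.0046, 0.0062, 0.012 ]))
head (1875, array([675.,  48.]), array([68.8, 80.3]), 4.7, array([0.1229, 0.1263, 0.1289]))
scene bench z 0.0005391237023508189
board blue/high (348, array([451.1, -92.8]), array([38.9, 51.7]), 67.4, array([0.0021, 0.0048, 0.0108])) (489, array([452.2, -91.2]), array([51.1, 73.2]), 60.9, array([0.0047, 0.0065, 0.0121]))
head (1726, array([672.8,  48.2]), array([71.4, 81.6]), 5.3, array([0.1215, 0.1261, 0.1288]))
0.003 2158 ((616.8150024414062, 73.27920532226562), (199.75503540039062, 208.9391326904297), 88.9039306640625) [0.61786742 0.05505047 0.00577753]
0.012 501 ((641.593994140625, 44.83024978637695), (54.25543212890625, 120.47535705566406), 81.4883804321289) [0.61339168 0.04294098 0.01605335]
0.025 257 ((617.9135131835938, 76.07678985595703), (44.85258865356445, 219.018798828125), 42.69778060913086) [0.57772315 0.11949527 0.03237046]
0.037 68 ((617.2301025390625, 72.45394897460938), (47.51081848144531, 215.49993896484375), 43.560237884521484) [0.58469787 0.10717192 0.04138516]
[[0.608, 0.147, -0.002], [0.598, 0.146, -0.001], [0.588, 0.147, -0.001], [0.579, 0.146, -0.001], [0.569, 0.147, -0.001], [0.56, 0.146, 0.002], [0.55, 0.14, 0.032], [0.541, 0.138, 0.043], [0.532, 0.14, 0.03]]
```

View pics/c1.png

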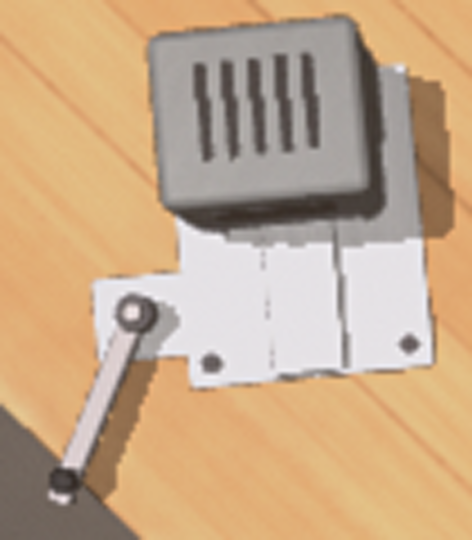

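The head rectangle fits a station yaw of about 5° and an origin near (0.640, 0.045). The board is near (0.454, -0.092), with its long axis at yaw of about -21°. Next I move above the board.

```bash
python3 -m creep '[[-0.5,-0.6,0,0,1],[-0.6,-0.75,0,0,1],[-0.6,-0.75,0,0,1],[-0.6,-0.75,0,0,1],[-0.6,-0.75,0,0,1],[-0.6,-0.75,0,0,1],[-0.6,-0.75,0,0,1],[-0.6,-0.75,0,0,1],[-0.6,-0.75,0,0,1],[-0.6,-0.75,0,0,1],[-0.6,-0.75,0,0,1],[-0.6,-0.75,0,0,1]]' 30
python3 -m creep '[[-0.6,-0.75,0,0.5,1],[-0.6,-0.75,0,0.5,1],[-0.6,-0.75,0,0,1],[-0.6,-0.75,0,0,1],[-0.6,-0.75,0,0,1],[-0.6,-0.75,0,0,1],[-0.5,-0.6,0,0,1],[0,0,0,0,1],[0,0,0,0,1]]'
cat > w.py <<'E'
from h import *
import sys
s=readout.observe();print(s["clock"],s["position"],s["ee_rot"],s["joints"].round(3))
M=R.from_rotvec(s["ee_rot"]).as_matrix();print(M.round(3))
im=vision.get_image("wrist");cv2.imwrite(f"pics/{sys.argv[1]}.png",im["pixels"]);np.save(sys.argv[1]+".npy",cloud(im));print(im["position"])
E
python3 w.py w1
```

```text
clock: 1.6
position: [0.3522, 0.1723, 0.2266]
ee_rot: [-0.475, -3.105, 0.0]
force: [-0.0, 0.0, 0.2]
width: 0.998
gripper_force: 0.0
clock: 2.72
position: [0.4337, -0.0742, 0.2265]
ee_rot: [-0.583, -3.086, -0.0]
force: [0.9, -0.3, -1.1]
width: 0.995
gripper_force: 0.0
2.725 [ 0.43367358 -0.07419967  0.22646032] [-5.83045012e-01 -3.08612721e+00 -2.37003145e-04] [-0.448  0.127  0.563  2.031 -0.08   1.005  1.351]
[[-0.931  0.365 -0.001]
 [ 0.365  0.931  0.   ]
 [ 0.001 -0.    -1.   ]]
[ 0.35949229 -0.04590334  0.38401195]
```

View pics/w1.png

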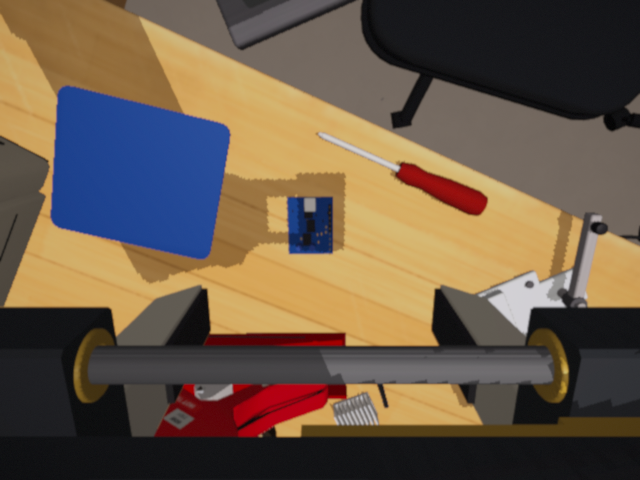

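```bash
python3 - <<'E'
from h import *
im=cv2.imread("pics/w1.png").astype(int);P=np.load("w1.npy")
m=(im[...,0]>im[...,2]+25)&(abs(P[...,2])<.03)
n,l,st,c=cv2.connectedComponentsWithStats(m.astype(np.uint8))
for i in range(1,n):
    if st[i,4]<500: continue
    q=P[l==i];r=cv2.minAreaRect((q[:,:2]*1000).astype(np.float32));print(st[i],np.round(r[0],1),np.round(r[1],1),round(r[2],1),np.percentile(q[:,2],[5,50,95]).round(4))
E
```

```text
[   51    86   179   173 23408] [ 355.1 -221.4] [149.7 129.4] 54.8 [0.0012 0.0025 0.0038]
[ 288  197   44   56 1864] [452.9 -93.3] [40.  53.7] 69.0 [0.0024 0.0038 0.0069]
```

The wrist view puts the board at about (310,225), aligned with the fingers to within 0.5°, with open space around it. I descend onto the rear part of the board.

```bash
python3 -m creep '[[-0.2,-0.26,0.4,0.1,1],[0,0,0.9,0,1],[0,0,1,0,1],[0,0,1,0,1],[0,0,0.9,0,1],[0,0,0.7,0,1],[0,0,0.4,0,1],[0,0,0.2,0,1],[0,0,0,0,1],[0,0,0,0,1]]' 30; python3 -m creep '[[0,0,0.06,0,0.7],[0,0,0,0,0.3],[0,0,0,0,0.3],[0,0,0,0,0.3],[0,0,0,0,0.3],[0,0,0,0,0.3]]' 25
```

```text
clock: 4.03
position: [0.4382, -0.0872, 0.0073]
ee_rot: [0.593, 3.084, 0.001]
force: [0.5, -0.3, -0.8]
width: 1.0
gripper_force: 0.0
clock: 4.78
position: [0.4377, -0.0875, 0.0043]
ee_rot: [-0.594, -3.085, -0.0]
force: [0.2, 0.0, 0.5]
width: 0.454
gripper_force: 24.9
```

```bash
python3 -m creep '[[0,0,-0.4,0,0.3],[0,0,-0.8,0,0.3],[0,0,-0.8,-0.7,0.3],[0,0,-0.8,-1,0.3],[0,0,-0.35,-1,0.3],[0,0,0,-1,0.3],[0,0,0,-1,0.3],[0,0,0,-1,0.3],[0,0,0,-1,0.3],[0,0,0,0,0.3]]'; python3 -m creep '[[-0.4,0.3,0,0,0.3],[-0.7,0.5,0,0,0.3],[-0.7,0.5,0,0,0.3],[-0.7,0.5,0,0,0.3],[-0.7,0.5,0,0,0.3],[-0.4,0.35,0,0,0.3],[-0.2,0.2,0,0,0.3],[0,0,0,0,0.3],[0,0,0,0,0.3]]'; python3 w.py w2
python3 - <<'E'
from h import *
im=vision.get_image("top");cv2.imwrite("pics/t2.png",im["pixels"]);np.save("t2.npy",cloud(im))
E
```

```text
clock: 6.02
position: [0.4375, -0.0875, 0.1303]
ee_rot: [0.136, -3.138, -0.0]
force: [0.4, 0.3, -0.3]
width: 0.455
gripper_force: 25.0
clock: 7.15
position: [0.5787, 0.0386, 0.1303]
ee_rot: [0.135, -3.138, 0.001]
force: [0.3, -0.2, -0.2]
width: 0.455
gripper_force: 25.0
7.15 [0.5786617  0.03859224 0.13028121] [ 1.35028627e-01 -3.13812932e+00  5.01991663e-04] [-0.442  0.476  0.398  1.824 -0.231  0.888  1.72 ]
[[-0.996 -0.086 -0.001]
 [-0.086  0.996 -0.   ]
 [ 0.001 -0.    -1.   ]]
[0.49926297 0.03119018 0.28780658]
```

View pics/w2.png

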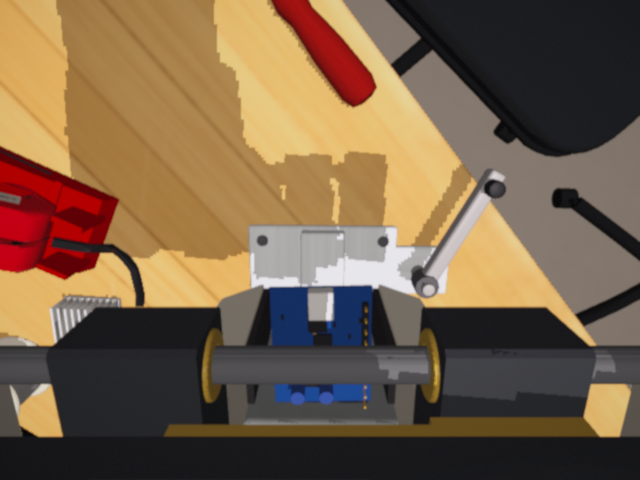

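The plate's front edge is at row 227 from col 249 to 396, parallel to the image. The rail end spans cols 302–344, the keeper pin is at (427,285) and the knob at (495,188). The board is held squarely.

```bash
python3 - <<'E'
from h import *
im=cv2.imread("pics/w2.png").astype(int);P=np.load("w2.npy")
S=readout.observe();T=R.from_rotvec(S["ee_rot"]).as_matrix();p0=S["position"]
def f(v,u): 
    q=P[v,u]; return q.round(4), ((q-p0)@T*1000).round(1)
# plate edges by height in row 250/228 scan
for v in (232,240): print(v,[(u,P[v,u,2].round(4)) for u in list(range(244,256,2))+list(range(392,402,2))])
for u in (280,323,360): print(u,[(v,P[v,u,2].round(4)) for v in range(220,238,2)])
for v,u in((228,251),(228,394),(250,251),(250,302),(250,344),(235,303),(235,343),(284,427),(187,495),(235,460),(320,274),(320,370)):print(v,u,*f(v,u))
m=(P[...,2]>.012)&(P[...,2]<.020);m[:225]=0;m[285:]=0;m[:,:290]=0;m[:,356:]=0
for v in range(234,284,6):
    u=np.where(m[v])[0]
    if len(u): print(v,u[0],u[-1],f(v,u[0])[1],f(v,u[-1])[1])
P=np.load("t2.npy");q=P[165:245,210:305].reshape(-1,3);q=q[(q[:,2]>.12)&(q[:,2]<.132)&(q[:,0]>.63)]
r=cv2.minAreaRect((q[:,:2]*1000).astype(np.float32));print(r)
E
```

```text
232 [(244, np.float64(-0.0009)), (246, np.float64(-0.0002)), (248, np.float64(0.003)), (250, np.float64(0.0065)), (252, np.float64(0.0051)), (254, np.float64(0.0066)), (392, np.float64(0.0057)), (394, np.float64(0.0052)), (396, np.float64(0.005)), (398, np.float64(0.0001)), (400, np.float64(-0.0004))]
240 [(244, np.float64(-0.0002)), (246, np.float64(-0.0014)), (248, np.float64(-0.0007)), (250, np.float64(0.0046)), (252, np.float64(0.0046)), (254, np.float64(0.005)), (392, np.float64(0.0059)), (394, np.float64(0.0066)), (396, np.float64(0.0043)), (398, np.float64(-0.0009)), (400, np.float64(-0.0005))]
280 [(220, np.float64(0.0001)), (222, np.float64(-0.0012)), (224, np.float64(0.0016)), (226, np.float64(0.0043)), (228, np.float64(0.006)), (230, np.float64(0.0054)), (232, np.float64(0.0058)), (234, np.float64(0.0047)), (236, np.float64(0.0052))]
323 [(220, np.float64(-0.0005)), (222, np.float64(-0.0003)), (224, np.float64(-0.0001)), (226, np.float64(0.0048)), (228, np.float64(0.0045)), (230, np.float64(0.0086)), (232, np.float64(0.0137)), (234, np.float64(0.0161)), (236, np.float64(0.
[... 736 characters left out ...]
1 0.1253 0.0326] [ 3.2 87.4 97.9]
320 274 [0.5848 0.0193 0.1297] [ -4.4 -19.6   0.7]
320 370 [0.5813 0.0589 0.13  ] [-4.3 20.1  0.4]
234 301 344 [ -1.5 -13.4 115.9] [ -1.4  15.5 115.7]
240 301 344 [ -5.6 -13.4 115.7] [ -5.9  15.6 116.4]
246 301 344 [ -9.7 -13.5 115.2] [-10.   15.7 115.9]
252 301 344 [-14.2 -13.5 115.6] [-14.5  15.8 116.6]
258 301 343 [-18.6 -13.6 115.7] [-18.3  15.1 115. ]
264 301 343 [-23.2 -13.7 116.4] [-22.9  15.2 115.7]
270 301 343 [-27.6 -13.8 116.3] [-27.6  15.3 116.4]
276 301 343 [-31.1 -13.7 113.9] [-31.7  15.3 115.5]
282 301 343 [-36.1 -13.8 115.3] [-36.3  15.4 115.6]
((675.0848388671875, 47.32005310058594), (67.26819610595703, 79.04243469238281), 4.794393539428711)
```

```bash
python3 -m creep '[[0,0.018,0.4,0,0.3],[0,0,0.7,0,0.3],[0,0,0.7,0,0.3],[0,0,0.5,0,0.3],[0,0,0.3,0,0.3],[0,0,0.12,0,0.3],[0,0,0,0,0.3],[0,0,0,0,0.3]]'; python3 -m creep '[[-0.1,0,0,0,0.3],[-0.15,0,0,0,0.3],[-0.15,0,0,0,0.3],[-0.1,0,0,0,0.3],[0,0,0,0,0.3],[0,0,0.02,0,0.3],[0,0,0,0,0.3]]'
```

```text
clock: 8.25
position: [0.5797, 0.0401, 0.0222]
ee_rot: [-0.137, 3.137, 0.0]
force: [0.4, -0.2, -1.4]
width: 0.454
gripper_force: 25.0
clock: 9.12
position: [0.5988, 0.0418, 0.0206]
ee_rot: [0.137, -3.138, -0.0]
force: [0.0, -0.0, -0.1]
width: 0.453
gripper_force: 25.0
```

```bash
python3 -m creep '[[0,0,0,0,0.5],[0,0,0,0,0.6],[0,0,0,0,0.6],[0,0,0,0,0.6]]'; python3 -m creep '[[0,0,-0.3,0,0.6],[0,0,-0.8,0,0.6],[0,0,-1,0,0.6],[0,0,-1,0,0.6],[0,0,-1,0,0],[0,0,-1,0,0],[0,0,-1,0,0],[0,0,-1,0,0],[0,0,-1,0,0],[0,0,-1,0,0],[0,0,-1,0,0],[0,0,-1,0,0]]'; python3 -m creep '[[0,0,-1,0,0],[0,0,-1,0,0],[0,0,-1,0,0],[0,0,-1,0,0]]'; python3 -c "
from h import *
s=readout.observe();print(s['joints'].round(3))
im=vision.get_image('top');cv2.imwrite('pics/t3.png',cv2.resize(im['pixels'][170:300,190:310],None,fx=4,fy=4))"
```

```text
clock: 9.62
position: [0.5991, 0.0418, 0.0208]
ee_rot: [-0.137, 3.139, 0.0]
force: [-0.1, 0.2, 0.4]
width: 0.603
gripper_force: 0.0
clock: 11.12
position: [0.5984, 0.0414, 0.467]
ee_rot: [-0.136, 3.138, 0.0]
force: [0.6, -0.3, -0.0]
width: 0.006
gripper_force: 0.0
clock: 11.62
position: [0.5943, 0.0408, 0.6114]
ee_rot: [-0.132, 3.117, -0.002]
force: [-3.4, 1.1, -4.4]
width: 0.004
gripper_force: 0.0
[-0.323  0.37   0.328  0.761 -0.128  2.003  1.583]
```

```bash
cat > t.py <<'E'
from h import *
s=readout.observe();M=R.from_rotvec(s["ee_rot"]).as_matrix();yaw=np.radians(4.85)
S=R.from_euler('z',yaw).as_matrix();p=S.T@(s["position"]-[.6411,.0445,0])
print(s["clock"],"J",s["joints"].round(4),"station mm",(p*1000).round(1),"toolz in station",(S.T@M[:,2]).round(3),"tooly",(S.T@M[:,1]).round(3),"F",s["force"].round(1))
E
python3 t.py; python3 -m creep '[[0,0,0,0,0],[0,0,-0.3,0,0],[0,0,-0.3,0,0],[0,0,-0.3,0,0],[0,0,0,0,0]]'; python3 t.py
```

```text
11.675 J [-0.3181  0.3656  0.3152  0.7561 -0.1237  2.0016  1.5797] station mm [-46.8   1.  615.3] toolz in station [ 0.032 -0.001 -0.999] tooly [-0.002  1.    -0.001] F [0.7 0.8 2.7]
clock: 12.3
position: [0.585, 0.0409, 0.6258]
ee_rot: [-0.135, 3.092, 0.002]
force: [-1.6, -0.2, -0.6]
width: 0.003
gripper_force: 0.0
12.3 J [-0.3408  0.343   0.3447  0.7654 -0.1283  2.0021  1.5841] station mm [-56.2   1.1 625.8] toolz in station [ 0.046 -0.001 -0.999] tooly [-0.003  1.    -0.001] F [-1.6 -0.2 -0.6]
```

View pics/t3.png

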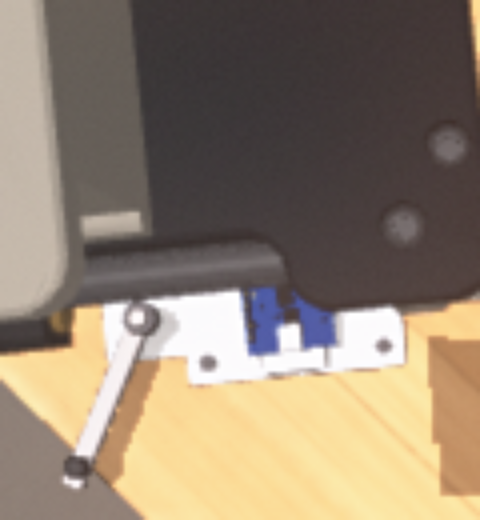

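The board sits squarely on the rail at about (290,320) in the crop. The tilt trick is working: joint 6 is pinned at its limit and the hand is starting to lean. I keep going up and outward.

```bash
python3 -m creep '[[0,0,-0.4,0,0],[0,0,-0.4,0,0],[0,0,-0.4,0,0],[0,0,-0.4,0,0],[0,0,-0.4,0,0],[0,0,-0.4,0,0],[0,0,0,0,0]]'; python3 t.py;  python3 -m creep '[[-0.4,0,-0.3,0,0],[-0.4,0,-0.3,0,0],[-0.4,0,-0.3,0,0],[-0.4,0,-0.3,0,0],[0,0,0,0,0]]'; python3 t.py
```

```text
clock: 13.18
position: [0.5613, 0.039, 0.6654]
ee_rot: [-0.132, 3.022, 0.005]
force: [0.4, 0.3, -0.3]
width: 0.008
gripper_force: 0.0
13.175 J [-0.3981  0.2758  0.4023  0.7643 -0.1252  2.0021  1.583 ] station mm [-79.9   1.3 665.4] toolz in station [ 0.117 -0.001 -0.993] tooly [-0.002  1.    -0.001] F [ 0.4  0.3 -0.3]
clock: 13.8
position: [0.6054, 0.0432, 0.6754]
ee_rot: [-0.129, 2.968, 0.007]
force: [-0.7, -0.2, -0.6]
width: 0.003
gripper_force: 0.0
13.8 J [-0.3386  0.3476  0.3674  0.6379 -0.148   2.002   1.582 ] station mm [-35.7   1.7 675.4] toolz in station [ 0.17  -0.002 -0.985] tooly [-0.002  1.    -0.003] F [-0.7 -0.2 -0.6]
```

```bash
python3 -m creep '[[-0.4,0,-0.3,0,0],[-0.4,0,-0.3,0,0],[-0.4,0,-0.3,0,0],[-0.4,0,-0.3,0,0],[-0.4,0,-0.3,0,0],[-0.4,0,-0.3,0,0],[-0.3,0,-0.3,0,0],[0,0,0,0,0]]'; python3 t.py;  python3 -m creep '[[0,0,0.4,0,0],[0,0,0.8,0,0],[0,0,0.8,0,0],[0,0,0.4,0,0],[0,0,0,0,0]]'; python3 t.py
```

```text
clock: 14.8
position: [0.6595, 0.0487, 0.7005]
ee_rot: [-0.125, 2.866, 0.012]
force: [0.5, -0.3, 0.2]
width: 0.006
gripper_force: 0.0
14.8 J [-0.2897  0.4355  0.3768  0.4476 -0.2033  2.002   1.5796] station mm [ 18.7   2.6 700.5] toolz in station [ 0.27  -0.003 -0.963] tooly [-0.002  1.    -0.004] F [ 0.5 -0.3  0.2]
clock: 15.42
position: [0.6846, 0.0509, 0.6065]
ee_rot: [-0.125, 2.869, 0.012]
force: [0.1, 0.1, -0.3]
width: 0.004
gripper_force: 0.0
15.425 J [-0.3604  0.3518  0.3657  0.8389 -0.1359  1.6995  1.59  ] station mm [ 43.9   2.7 606.5] toolz in station [ 0.266 -0.003 -0.964] tooly [-0.002  1.    -0.003] F [ 0.1  0.1 -0.3]
```

A 15.5° lean is now held, which is enough. I come back down in front of the mouth.

```bash
python3 -m creep '[[0.3,0,0.5,0,0],[0.5,0,0.9,0,0],[0.55,0,1,0,0],[0.55,0,1,0,0],[0.55,0,1,0,0],[0.55,0,1,0,0],[0.55,0,1,0,0],[0.55,0,1,0,0],[0.55,0,1,0,0],[0.55,0,1,0,0],[0.55,0,1,0,0],[0.55,0,0.9,0,0]]'; python3 -m creep '[[0.3,0,0.5,0,0],[0,0,0,0,0],[0,0,0,0,0]]'; python3 t.py
```

```text
clock: 16.92
position: [0.5655, 0.0384, 0.1045]
ee_rot: [-0.124, 2.865, 0.012]
force: [0.4, 0.7, -0.5]
width: 0.007
gripper_force: 0.0
clock: 17.3
position: [0.5602, 0.0378, 0.0837]
ee_rot: [-0.124, 2.864, 0.012]
force: [0.4, 0.0, 0.1]
width: 0.004
gripper_force: 0.0
17.3 J [-0.35    0.3885  0.2148  2.1508 -0.1717  0.3405  1.6498] station mm [-81.2   0.2  83.7] toolz in station [ 0.271 -0.003 -0.962] tooly [-0.002  1.    -0.003] F [0.4 0.  0.1]
```

```bash
python3 -m creep '[[0.1,0,0.4,0,0],[0.15,0,0.5,0,0],[0.12,0,0.43,0,0],[0.05,0,0.2,0,0],[0,0,0,0,0],[0,0,0,0,0]]'; python3 t.py; python3 -m creep '[[-0.1,0,0.028,0,0],[-0.15,0,0.042,0,0],[-0.15,0,0.042,0,0],[-0.15,0,0.042,0,0],[-0.15,0,0.042,0,0],[-0.1,0,0.028,0,0],[-0.1,0,0.028,0,0],[-0.1,0,0.028,0,0],[0,0,0,0,0]]'; python3 t.py
```

```text
clock: 18.05
position: [0.5595, 0.0376, 0.0196]
ee_rot: [-0.125, 2.865, 0.012]
force: [-0.0, -0.1, 0.1]
width: 0.004
gripper_force: 0.0
18.05 J [-0.2847  0.5065  0.1353  2.1905 -0.2151  0.1797  1.689 ] station mm [-81.9   0.   19.6] toolz in station [ 0.27  -0.003 -0.963] tooly [-0.002  1.    -0.003] F [-0.  -0.1  0.1]
clock: 19.18
position: [0.6003, 0.041, 0.0187]
ee_rot: [-0.125, 2.867, 0.012]
force: [-1.9, -0.1, 3.5]
width: 0.004
gripper_force: 1.6
19.175 J [-0.2808  0.5495  0.1441  2.0926 -0.2125  0.2375  1.6898] station mm [-41.   -0.   18.7] toolz in station [ 0.269 -0.003 -0.963] tooly [-0.002  1.    -0.004] F [-1.9 -0.1  3.5]
```

```bash
python3 -m creep '[[-0.01,0,-0.035,0,0],[-0.06,0,0.016,0,0],[-0.06,0,0.016,0,0],[-0.06,0,0.016,0,0],[-0.04,0,0.01,0,0],[0,0,0,0,0]]'; python3 t.py; python3 -m creep '[[-0.03,0,0.008,0,0],[-0.03,0,0.008,0,0],[0,0,0,0,0]]'; python3 t.py
```

```text
clock: 19.92
position: [0.6087, 0.0419, 0.0199]
ee_rot: [-0.125, 2.868, 0.012]
force: [-2.7, 0.4, 1.9]
width: 0.007
gripper_force: 1.3
19.925 J [-0.2813  0.5562  0.1474  2.0708 -0.2115  0.2542  1.6892] station mm [-32.5   0.1  19.9] toolz in station [ 0.268 -0.003 -0.963] tooly [-0.002  1.    -0.004] F [-2.7  0.4  1.9]
clock: 20.3
position: [0.6091, 0.042, 0.0194]
ee_rot: [-0.125, 2.871, 0.012]
force: [-9.4, -0.0, 6.3]
width: 0.008
gripper_force: 4.8
20.3 J [-0.2811  0.5583  0.1478  2.0668 -0.2114  0.2595  1.6892] station mm [-32.1   0.2  19.4] toolz in station [ 0.265 -0.003 -0.964] tooly [-0.002  1.    -0.003] F [-9.4 -0.   6.3]
```

```bash
python3 -m creep '[[-0.04,0,0.01,0,0],[-0.04,0,0.01,0,0],[0,0,0,0,0]]'; python3 t.py; python3 -m creep '[[0.2,0,-0.1,0,0],[0.5,0,-0.5,0,0],[0.8,0,-0.8,0,0],[0.8,0,-0.8,0,0],[0.2,0,-0.5,0,0],[0,0,0,0,0],[0,0,0,0,0]]'; python3 t.py; python3 w.py w4
```

```text
clock: 20.68
position: [0.6094, 0.042, 0.0186]
ee_rot: [-0.125, 2.876, 0.012]
force: [-18.3, -1.1, 12.9]
width: 0.003
gripper_force: 10.4
20.675 J [-0.2809  0.5611  0.1484  2.0617 -0.2111  0.2671  1.6892] station mm [-31.8   0.2  18.6] toolz in station [ 0.26  -0.002 -0.966] tooly [-0.002  1.    -0.003] F [-18.3  -1.1  12.9]
clock: 21.55
position: [0.4912, 0.0321, 0.0976]
ee_rot: [-0.125, 2.865, 0.012]
force: [0.2, -1.0, -0.7]
width: 0.004
gripper_force: 0.0
21.55 J [-0.4189  0.2726  0.2647  2.2946 -0.1424  0.3131  1.6145] station mm [-150.4    0.4   97.6] toolz in station [ 0.271 -0.003 -0.963] tooly [-0.002  1.    -0.004] F [ 0.2 -1.  -0.7]
21.55 [0.49116776 0.03212953 0.09762228] [-0.12528935  2.86488394  0.0120717 ] [-0.419  0.273  0.265  2.295 -0.142  0.313  1.614]
[[-0.959 -0.087  0.27 ]
 [-0.085  0.996  0.02 ]
 [-0.271 -0.004 -0.963]]
[0.37200124 0.02160245 0.22771074]
```

View pics/w4.png

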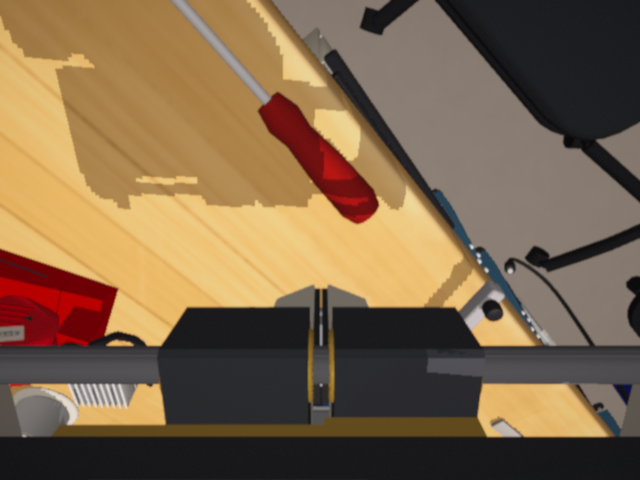

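The board is hidden behind the gripper in this view; only the knob shows, at (492,310). I'll use the fixed cameras.

```bash
python3 - <<'E'
from h import *
o=[]
for n,b in(("top",(195,190,305,290)),("scene",(215,205,325,305))):
    im=vision.get_image(n);np.save(n+"5.npy",cloud(im));cv2.imwrite(n+"5.png",im["pixels"])
    o.append(cv2.resize(im["pixels"][b[1]:b[3],b[0]:b[2]],(396,360),interpolation=cv2.INTER_CUBIC))
cv2.imwrite("pics/t5.png",np.hstack(o))
E
```

```text
(no output)
```

View pics/t5.png

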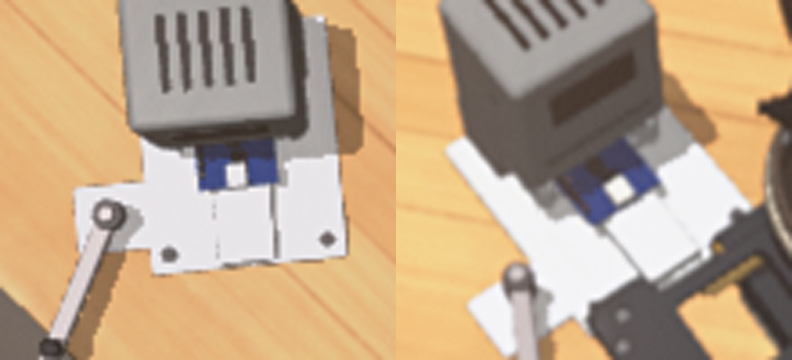

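The left crop shows the board straight on the rail, with its rear edge at about row 190 and the rail front at about row 264. I'll measure that gap properly.

```bash
python3 - <<'E'
from h import *
yaw=np.radians(4.85);S=R.from_euler('z',yaw).as_matrix()
for n in("top","scene"):
    m=vision.get_image(n);K=m["camera_matrix"];C=np.array(m["position"]);Rc=R.from_rotvec(m["rotation"]).as_matrix();px=m["pixels"].astype(np.float32)
    def samp(x,y,z):
        w=S@np.array([x,y,z])/1000+[.6411,.0445,0];c=Rc.T@(w-C)
        u=K[0,0]*c[0]/-c[2]+K[0,2];v=K[1,1]*-c[1]/-c[2]+K[1,2]
        return cv2.remap(px,np.float32([[u]]),np.float32([[v]]),cv2.INTER_LINEAR)[0,0]
    def red(z,ys,x0,x1):   # red-channel profile along station x, assumed plane z
        X=np.arange(x0,x1,.25);return X,np.array([np.mean([samp(x,y,z)[2] for y in ys],0) for x in X])
    for lab,z,ys,x0,x1 in(("board rear PCB17",17,(-17,-14,-11,11,14,17),-32,-14),("board rear z22",22,(-17,-14,-11,11,14,17),-32,-14),("plate front",6,(-35,-30,-25,25,30,35),-72,-52),("rail front z16",16,(-10,-5,0,5,10),-70,-50)):
        X,p=red(z,ys,x0,x1);g=np.abs(np.gradient(p));i=g.argmax();w=g[max(0,i-10):i+11];print(n,lab,"edge x",((X[max(0,i-10):i+11]*w).sum()/w.sum()).round(2),p.min().round(),p.max().round())
P=np.load("top5.npy").reshape(-1,3);q=(P-[.6411,.0445,0])@S*1000
b=q[(q[:,2]>18)&(q[:,2]<32)&(abs(q[:,1])<17)&(q[:,0]>-45)&(q[:,0]<-3)];print(len(b),np.sort(b[:,0])[:8].round(1))
h=q[(q[:,2]>122)&(q[:,2]<132)&(abs(q[:,1])<50)&(abs(q[:,0]-34)<60)];print("head x",np.percentile(h[:,0],[1,99]).round(1),"y",np.percentile(h[:,1],[1,99]).round(1))
E
```

```text
top board rear PCB17 edge x -21.08 68.0 218.0
top board rear z22 edge x -21.5 68.0 219.0
top plate front edge x -62.64 190.0 233.0
top rail front z16 edge x -59.57 160.0 234.0
scene board rear PCB17 edge x -23.13 74.0 232.0
scene board rear z22 edge x -25.73 79.0 226.0
scene plate front edge x -53.6 89.0 212.0
scene rail front z16 edge x -62.97 150.0 245.0
212 [-44.9 -44.4 -43.7 -43.3 -42.6 -42.4 -42.  -41. ]
head x [ 0.6 66.3] y [-38.3  38.8]
```

The top camera gives the board's rear at -21.1 mm and the rail front at -59.6 mm, so the board is home. The push force also rose stiffly. Next is the keeper: I plan an arc behind its -x face.

```bash
cat > arc.py <<'E'
import numpy as np
pin=np.array([-29.5,68])
def c(t):
    d=np.array([-np.sin(t),-np.cos(t)]);n=np.array([np.cos(t),-np.sin(t)])
    r,sx=(72,-1) if t>np.pi/2 else (53,1)
    return pin+r*d-5*n-np.array([9.3*sx,-19])
T=[2.02,1.85,1.7,1.571,1.4,1.2,1.0,.8,.6,.4,.2,.1,0]
prev=np.array([-80,132.])
for t in T:
    q=c(t);e=q-prev;prev=q;print(t,q.round(1),"units x %.2f y %.2f z %.2f"%(-.963*e[0]/40,e[1]/40,.27*e[0]/40))
E
python3 arc.py
python3 -m creep '[[-0.2,0.4,0.05,0,0],[-0.4,0.7,0.11,0,0],[-0.4,0.8,0.11,0,0],[-0.4,0.7,0.11,0,0],[-0.29,0.45,0.09,0,0],[0,0.24,0,0,0],[0,0,0,0,0]]'; python3 t.py; python3 -m creep '[[0.12,0,0.4,0,0],[0.2,0,0.7,0,0],[0.15,0,0.55,0,0],[0.05,0,0.2,0,0],[0,0,0,0,0],[0,0,0,0,0]]'; python3 t.py
```

```text
2.02 [-82.9 122.8] units x 0.07 y -0.23 z -0.02
1.85 [-88.  111.6] units x 0.12 y -0.28 z -0.03
1.7 [-91.  101.2] units x 0.07 y -0.26 z -0.02
1.571 [-92.2  92. ] units x 0.03 y -0.23 z -0.01
1.4 [-91.9  82.9] units x -0.01 y -0.23 z 0.00
1.2 [-90.   72.5] units x -0.04 y -0.26 z 0.01
1.0 [-86.1  62.6] units x -0.09 y -0.25 z 0.03
0.8 [-80.3  53.7] units x -0.14 y -0.22 z 0.04
0.6 [-72.9  46.1] units x -0.18 y -0.19 z 0.05
0.4 [-64.   40.1] units x -0.21 y -0.15 z 0.06
0.2 [-54.2  36. ] units x -0.24 y -0.10 z 0.07
0.1 [-49.1  34.8] units x -0.12 y -0.03 z 0.03
0 [-43.8  34. ] units x -0.13 y -0.02 z 0.04
clock: 22.68
position: [0.5478, 0.1688, 0.0966]
ee_rot: [-0.125, 2.868, 0.011]
force: [-0.5, -1.1, -0.1]
width: 0.004
gripper_force: 0.0
22.675 J [-0.7293  0.395   0.3514  2.1109 -0.1054  0.4032  1.3298] station mm [-82.5 131.7  96.6] toolz in station [ 0.268 -0.003 -0.963] tooly [-0.002  1.    -0.004] F [-0.5 -1.1 -0.1]
clock: 23.42
position: [0.5489, 0.1686, 0.021]
ee_rot: [-0.124, 2.866, 0.012]
force: [-0.2, 0.6, -1.1]
width: 0.005
gripper_force: 0.0
23.425 J [-0.6539  0.5287  0.2632  2.1585 -0.1611  0.2158  1.3681] station mm [-81.4 131.4  21. ] toolz in station [ 0.27  -0.003 -0.963] tooly [-0.002  1.    -0.003] F [-0.2  0.6 -1.1]
```

```bash
python3 -m creep '[[0.05,-0.2,-0.01,0,0],[0.12,-0.28,-0.03,0,0],[0.07,-0.26,-0.02,0,0],[0.03,-0.23,-0.01,0,0],[-0.01,-0.23,0,0,0],[-0.04,-0.26,0.01,0,0],[-0.09,-0.25,0.03,0,0],[0,0,0,0,0]]'; python3 t.py; python3 -m creep '[[-0.14,-0.22,0.04,0,0],[-0.18,-0.19,0.05,0,0],[-0.21,-0.15,0.06,0,0],[-0.24,-0.1,0.07,0,0],[0,0,0,0,0]]'; python3 t.py; python3 -c "
from h import *
o=[]
for n,b in(('top',(195,190,305,290)),('scene',(215,205,325,305))):
    im=vision.get_image(n);o.append(cv2.resize(im['pixels'][b[1]:b[3],b[0]:b[2]],(396,360),interpolation=cv2.INTER_CUBIC))
cv2.imwrite('pics/t6.png',np.hstack(o))"
```

```text
clock: 24.42
position: [0.5497, 0.0988, 0.0202]
ee_rot: [-0.122, 2.866, 0.011]
force: [0.5, 0.4, -0.2]
width: 0.005
gripper_force: 0.0
24.425 J [-0.4562  0.5063  0.1825  2.196  -0.137   0.1823  1.4793] station mm [-86.5  61.8  20.2] toolz in station [ 0.269 -0.004 -0.963] tooly [ 0.     1.    -0.004] F [ 0.5  0.4 -0.2]
clock: 25.05
position: [0.5846, 0.0762, 0.0202]
ee_rot: [-0.124, 2.865, 0.012]
force: [0.6, 0.5, 0.0]
width: 0.002
gripper_force: 0.0
25.05 J [-0.3594  0.5344  0.1455  2.1218 -0.1269  0.2216  1.533 ] station mm [-53.6  36.3  20.2] toolz in station [ 0.27  -0.003 -0.963] tooly [-0.001  1.    -0.004] F [0.6 0.5 0. ]
```

View pics/t6.png

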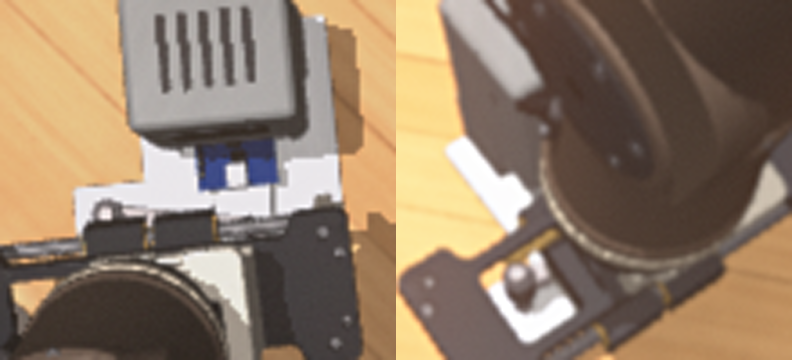

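The board is unmoved, with its rear edge at row 190. The gripper body hides the bar, apart from the pin end at (105,210). I'll finish the push until the force rises.

```bash
python3 -m creep '[[-0.1,-0.03,0.028,0,0],[-0.1,-0.02,0.028,0,0],[-0.04,0,0.01,0,0],[0,0,0,0,0]]'; python3 t.py; python3 -m creep '[[-0.03,0,0.008,0,0],[-0.03,0,0.008,0,0],[0,0,0,0,0]]'; python3 t.py
```

```text
clock: 25.65
position: [0.5928, 0.0755, 0.0199]
ee_rot: [-0.125, 2.868, 0.012]
force: [-2.4, 0.5, 0.8]
width: 0.006
gripper_force: 1.5
25.65 J [-0.3505  0.5434  0.1423  2.1004 -0.1262  0.2359  1.5385] station mm [-45.5  34.9  19.9] toolz in station [ 0.268 -0.003 -0.963] tooly [-0.002  1.    -0.004] F [-2.4  0.5  0.8]
clock: 26.02
position: [0.5933, 0.0755, 0.0194]
ee_rot: [-0.126, 2.871, 0.011]
force: [-9.7, -0.5, 5.8]
width: 0.004
gripper_force: 5.0
26.025 J [-0.3495  0.5453  0.1419  2.0965 -0.1262  0.2412  1.539 ] station mm [-45.   34.9  19.4] toolz in station [ 0.265 -0.003 -0.964] tooly [-0.002  1.    -0.004] F [-9.7 -0.5  5.8]
```

```bash
python3 -m creep '[[-0.03,0,0.005,0,0],[0,0,0,0,0],[0.1,0,-0.03,0,0],[0.4,0,-0.1,0,0],[0.6,0,-0.4,0,0],[0.4,0,-1,0,0],[0.2,0,-1,0,0],[0.2,0,-1,0,0],[0.2,0,-1,0,0],[0.2,0,-0.8,0,0],[0,0,0,0,0]]'; python3 t.py; python3 -m creep '[[0,1,-0.2,0,0],[0,1,-0.2,0,0],[0,1,-0.2,0,0],[0,1,-0.2,0,0],[0,0.5,0,0,0],[0,0,0,0,0],[0,0,0,0,0]]';python3 t.py; python3 - <<'E'
from h import *
o=[]
for n,b in(('top',(195,190,305,290)),('scene',(215,205,325,305))):
    im=vision.get_image(n);o.append(cv2.resize(im['pixels'][b[1]:b[3],b[0]:b[2]],(396,360),interpolation=cv2.INTER_CUBIC))
    S=R.from_euler('z',np.radians(4.85)).as_matrix();q=(cloud(im).reshape(-1,3)-[.6411,.0445,0])@S*1000
    k=q[(q[:,2]>28)&(q[:,2]<36)&(q[:,0]>-45)&(q[:,0]<-20)&(q[:,1]<60)&(q[:,1]>-30)]
    if len(k)>20: f=np.polyfit(k[:,1],k[:,0],1);print(n,len(k),"bar centre x at y=0,68:",np.polyval(f,[0,68]).round(2),"angle",np.arctan(f[0]).round(3),k[:,1].min(),k[:,1].max())
cv2.imwrite('pics/t7.png',np.hstack(o))
E
```

```text
clock: 27.4
position: [0.4527, 0.0645, 0.2034]
ee_rot: [-0.125, 2.861, 0.016]
force: [0.4, 1.0, -0.2]
width: 0.004
gripper_force: 0.0
27.4 J [-0.6385  0.0165  0.3404  2.239   0.0919  0.6173  1.2915] station mm [-186.1   35.8  203.4] toolz in station [ 0.274 -0.    -0.962] tooly [-0.003  1.    -0.001] F [ 0.4  1.  -0.2]
clock: 28.28
position: [0.4276, 0.2414, 0.2303]
ee_rot: [-0.124, 2.868, 0.01]
force: [-0.1, 0.4, 0.0]
width: 0.006
gripper_force: 0.0
28.275 J [-0.8875  0.0765  0.1451  2.0944  0.2266  0.7708  0.766 ] station mm [-196.1  214.3  230.3] toolz in station [ 0.268 -0.004 -0.963] tooly [-0.001  1.    -0.005] F [-0.1  0.4  0. ]
top 178 bar centre x at y=0,68: [-29.9  -28.99] angle 0.013 -14.201092336681356 59.95568165605093
```

View pics/t7.png

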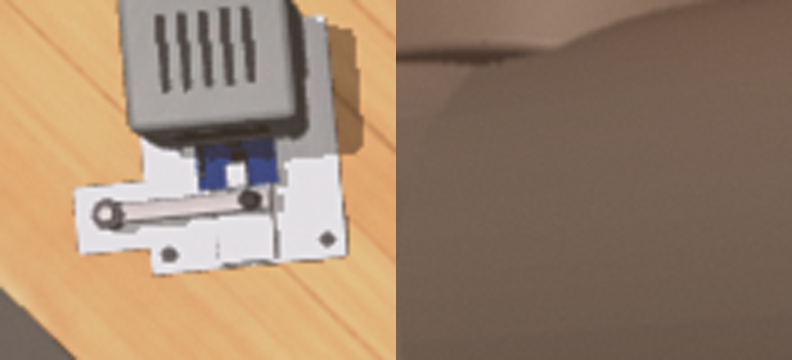

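The keeper lies square across the rail, from pin (105,213) to knob (250,200). The board's rear edge is still at row 190, and the robot is clear.

```bash
python3 -c "
from cell import sign_off;print(sign_off())"
```

```text
the job is handed in; nothing more can be done
None
```

The board is fully home against the back stop, the keeper bar is shut behind it, and I handed the job in at about 28 s with the arm clear and no bystander touched.

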